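# Slide the cap tray through the gap onto the mat

### The arm

A 7-joint arm with a two-finger parallel gripper is mounted at the origin on the work surface. World frame = base frame: x ahead of the robot, y to its left, z up, the work surface at z = 0. Lengths are in m, angles in rad, forces in N, time in s.
With the tool pointing down it reaches from about 0.425 to 0.875 m from the base axis. Payload 8.4 kg.
Tool frame: the origin (TCP) lies between the finger pads; the fingertips stand 22 mm ahead of it and the grasp point (between the pads) lies 3 mm ahead of it; z points along the fingers, y is the direction in which the jaws open and shut (so a half turn about z gives the same grasp; the last joint's range is limited). The gripper opens to 87 mm and grips with 3 to 60 N. Pads are 19 mm wide; open, the fingers measure 117 mm over their backs; the gripper's body (75 mm by 190 mm) begins 51 mm behind the grasp point.
Start: joints at [-1.401, 0.333, 0.04, 1.465, -0.013, 1.343, -0.059], TCP at [0.173, 0.627, 0.245] pointing down, gripper open.
Joint ranges: [-2.58, 2.58], [-0.38, 2.09], [-1.3, 1.39], [0.25, 2.4], [-1.5, 4.64], [0.08, 2.09], [-2.65, 2.65]. Speed limits (rad/s): [2.22, 2.22, 2.79, 2.79, 3.14, 3.14, 3.14].

### API

Orientations are given as a rotation vector (axis times angle).
In Python, from cell import bot, eoat, planner, optics, order, spot_in, cut_out, readout gives the robot as it stands. Calls block until the motion is done:
- bot.movep(position, orientation): joint-space move of the TCP to a pose.
- bot.move_linear(position, attitude=None, vel=0.15): straight line of the TCP; attitude=None keeps the orientation; vel is the mean speed in m/s.
- bot.goto_joints(angles): joint-space move.
- eoat.ungrasp() and eoat.close_gripper(effort=None): open the fingers fully, or close them until they stop; effort is the grip in N (None keeps the last).
- bot.hold(seconds).
- planner.inverse_kinematics(position, orientation): joint angles nearest the present ones, or None.
- optics.snapshot(name): name is "scene" or "side" or "wrist"; returns a dict with "image" (420x560x3 uint8, red, green, blue), "depth" (420x560 float32, m along the optical axis (not along the pixel's ray), 0 where there is no reading), "mtx" (3x3 intrinsics, pixels), "distortion" ([k1, k2, p1, p2, k3] as OpenCV has them; the pictures are not rectified), "R" (3x3) and "t" (3): a world point X has camera coordinates R X + t. Camera axes: x right, y down, z forward; pixel columns grow to the right and rows downward; lengths in m; the calibration is good to about 2 mm. A picture is of the moment at which its call begins.
A pose or a line that the arm cannot do raises bot.PlanningError and nothing moves.
- order.job_done(): hands the job in, once; it reports no verdict.
Trained networks look in the newest picture that a camera, given by its name, has taken for a name from the list of things; names that differ only in an ending like _2 or _b are one class to them, and where a whole thing is asked for, a point or a joint stands for the part that bears it (a point fixed in the world has none). Each returns a list of dicts, best first, with "score" (0 to 1); they miss things now and then, are a little off and sometimes report something else, mostly with a low value. They report only what shows in the picture. A call takes as long as a camera call. They do not tell look-alikes from the thing itself.
- spot_in(camera, label): "box" ([centre column, centre row, width, height] in pixels, round what is visible of it).
- cut_out(camera, label): "mask" (420x560 bool, what is visible of it) and "box" ([centre column, centre row, width, height] in pixels, round what is visible of it).
Readings, each from a call of its own:
- readout.read_clock(): time.
- readout.read_q(): joint angles.
- readout.read_qd(): joint speeds.
- readout.read_joint_efforts(): joint torques, N m.
- readout.read_tcp_pos(): TCP position.
- readout.read_eef_rot(): TCP orientation.
- readout.read_ft_force(): force on the tool from outside, world axes, zero at the start.
- readout.read_ft_torque(): the same for the moment, N m.
- readout.read_width(): finger opening in m.
Only numpy, scipy, OpenCV 4.12 (cv2) and the standard library are available. Lean on these libraries where they do the work, as an engineer would, in place of code of your own. Each camera call takes 0.05 s, during which the arm holds its last target. There are 200 camera calls.

### The job

Push the aluminium tray, with the two bottle caps riding in it, along the counter through the narrow gap between the blue recycling box's low step and the white socket block, until the whole tray lies on the grey mat beyond, roughly square to it. Only push it gently with the fingers: do not pinch or lift the tray or the caps, keep the caps in the tray, and leave the milk bottle and the glass jar standing where they are.

Things in the scene. Friction and masses are not known exactly. Their poses are not given: they have to be found in the camera images.
- recycling_box: Pale blue hinged-lid recycling box, fixed to the counter, with a slightly darker blue low step in front of it (70 mm deep along x, 80 mm along y, 42 mm high). Origin: on the counter, at the middle of the step's face that bounds the gap. +x points from the gap into the box; +y runs along the gap, in the direction in which the tray must travel. The step fills x 0 to 70 mm, y -40 to 40 mm; the box behind it x 58 to 230 mm, y -34 to 174 mm, 86 mm high.
- socket_block: White counter socket block, fixed, 70 mm (x) by 80 mm (y) by 42 mm high, round black socket on top. Origin: on the counter, at the middle of its face that bounds the gap; it fills x -70 to 0 mm, y -40 to 40 mm. Axes parallel to the recycling box's. The gap is the space between this face and the step's face: 106 to 110 mm wide (as the two origins show), 80 mm long.
- mat_centre (a point): Centre of the thin dark grey mat past the gap, on the counter; mat 160 mm (x) by 210 mm (y), no noticeable thickness, axes parallel to the recycling box's. It begins 20 mm past the end of the gap.
- tray: Open rectangular aluminium tray, loose, about 0.3 kg, 100 mm (x) by 130 mm (y) outside, 26 mm high, walls and floor 4 mm thick. Origin: centre of its underside. It starts before the gap (on the recycling box's -y side), off line by up to 30 mm and turned up to 0.3 rad; it goes through with its 130 mm sides along the gap.
- cap_red: Red bottle cap, 38 mm across, 14 mm high, lying loose in the tray. Origin: centre of its underside, z up.
- cap_green: Green bottle cap, 38 mm across, 14 mm high, lying loose in the tray. Origin: centre of its underside, z up.
- milk_bottle: Empty white milk bottle, 76 mm across, 200 mm high, standing loose beyond the mat. Origin: centre of its underside.
- glass_jar: Small glass jar with a steel lid, 60 mm across, 75 mm high, standing loose beside the mat on the recycling box's side. Origin: centre of its underside.
Not all that is in view belongs to the job. Of the things shaped like the tray, the aluminium one is meant.

How it is judged:
On the way:
1. the tray is in the gap, in line with it (y of tray in the frame of recycling_box between -0.025 and 0.025 m and x of tray in the frame of recycling_box between -0.066 and -0.042 m and angle between the y axis of tray and the y axis of recycling_box, either way round below 0.15 rad), for 0.05 s.
At the end, for the whole second after the job is handed in: The tray lies flat and still on the mat (centre within 32 mm of the mat's centre across and 42 mm along, turned less than 0.35 rad from the mat), both caps lie in it, and the bottle and jar stand within 15 mm of where they were (x of tray in the frame of mat_centre between -0.032 and 0.032 m and y of tray in the frame of mat_centre between -0.042 and 0.042 m and angle between the y axis of tray and the y axis of recycling_box, either way round below 0.35 rad and height (world z) of tray below 0.004 m and angle between tray's own z axis and vertical below 0.05 rad and linear speed of tray below 0.01 m/s and x of cap_red in the frame of tray between -0.05 and 0.05 m and y of cap_red in the frame of tray between -0.065 and 0.065 m and x of cap_green in the frame of tray between -0.05 and 0.05 m and y of cap_green in the frame of tray between -0.065 and 0.065 m and z of each of cap_red, cap_green in the frame of tray below 0.012 m and distance of each of milk_bottle, glass_jar from where it was at the start of the episode below 0.015 m); the robot touches nothing.
It fails at once if the tray is lifted or tipped (height (world z) of tray above 0.008 m or angle between tray's own z axis and vertical above 0.12 rad).
It fails at once if a cap is lifted or leaves the tray (z of any of cap_red, cap_green in the frame of tray above 0.025 m or not (x of cap_red in the frame of tray between -0.05 and 0.05 m and y of cap_red in the frame of tray between -0.065 and 0.065 m and x of cap_green in the frame of tray between -0.05 and 0.05 m and y of cap_green in the frame of tray between -0.065 and 0.065 m)).
It fails at once if the fingers pinch or shove the tray with more than 25 N (contact force between the fingers and tray above 25 N).
It fails at once if a cap is pinched (more than 8 N on it from the fingers) (contact force between the fingers and cap_red above 8 N or contact force between the fingers and cap_green above 8 N).
It fails at once if the milk bottle or the jar is moved or tipped (distance of any of milk_bottle, glass_jar from where it was at the start of the episode above 0.015 m or angle between any of milk_bottle, glass_jar's own z axis and vertical above 0.2 rad).
It also fails if it takes over 64 s, if anything falls off the work surface, if the arm or the gripper's body presses on something with over 40 N, if the wrist force passes 120 N, or if a joint passes its speed limit or range.

## Working session

There is one attempt and no reset: what is moved stays moved. The work goes in short steps, each a Python script; the robot and the scene stay as the last script left them, time stands still between calls to the robot, and variables do not carry over. Pictures are saved under pics/ and viewed, about 8 in all and at most 12, crops included, and the job is handed in when it is done.

```bash
mkdir -p pics
cat > h.py <<'E'
import numpy as np, cv2
from cell import bot, eoat, planner, optics, order, spot_in, cut_out, readout
def world(s, mask):
    v,u=np.nonzero(mask & (s["depth"]>0)); d=s["depth"][v,u]
    n=cv2.undistortPoints(np.stack([u,v],1).astype(np.float64)[:,None],s["mtx"],np.array(s["distortion"]))[:,0]
    P=np.c_[n*d[:,None],d]
    return (P-s["t"])@s["R"]   # R^T (P-t)
def save(s,name): cv2.imwrite(f"pics/{name}.png",s["image"][:,:,::-1])
E
python3 - <<'E'
from h import *
for c in ["scene","side"]:
    s=optics.snapshot(c); save(s,c); np.savez(f"{c}.npz",**s)
    print(c,"cam at",-np.array(s["R"]).T@s["t"])
    for l in ["recycling_box","socket_block","tray","cap_red","cap_green","milk_bottle","glass_jar"]:
        for r in cut_out(c,l)[:3]:
            P=world(s,r["mask"]); 
            if len(P): print(l,round(r["score"],2),np.round(r["box"]),np.round(np.median(P,0),3),np.round(np.percentile(P,[2,98],axis=0),3).tolist())
print(readout.read_clock(),readout.read_eef_rot())
E
```

```text
scene cam at [1.27941445 0.46244548 1.01886701]
recycling_box 0.92 [262. 258. 188. 125.] [0.748 0.051 0.066] [[0.517, -0.084, -0.004], [0.867, 0.19, 0.088]]
recycling_box 0.46 [266. 185.  39.  38.] [ 0.517 -0.063  0.039] [[0.471, -0.107, 0.004], [0.541, -0.03, 0.045]]
socket_block 0.73 [265. 186.  38.  33.] [ 0.517 -0.062  0.039] [[0.473, -0.104, 0.009], [0.541, -0.03, 0.045]]
tray 0.88 [205. 119.  49.  32.] [ 0.368 -0.367  0.006] [[0.313, -0.433, -0.002], [0.438, -0.292, 0.026]]
tray 0.76 [195. 178.  59.  36.] [ 0.582 -0.244  0.007] [[0.519, -0.313, -0.001], [0.64, -0.171, 0.027]]
tray 0.69 [286. 142.  51.  46.] [ 0.337 -0.11   0.006] [[0.276, -0.157, -0.001], [0.408, -0.055, 0.027]]
cap_red 0.7 [186. 172.  11.  14.] [ 0.578 -0.278  0.016] [[0.559, -0.295, 0.004], [0.592, -0.263, 0.021]]
cap_green 0.44 [208. 182.  15.  13.] [ 0.58  -0.201  0.016] [[0.562, -0.218, 0.008], [0.595, -0.186, 0.02]]
milk_bottle 0.6 [381. 254.  40.  74.] [0.636 0.311 0.12 ] [[0.562, 0.273, 0.0], [0.65, 0.342, 0.199]]
glass_jar 0.93 [317. 286.  28.  40.] [0.729 0.202 0.065] [[0.695, 0.172, 0.006], [0.745, 0
[... 576 characters left out ...]
5, 0.027]]
cap_red 0.5 [376. 303.  25.  20.] [ 0.571 -0.285  0.017] [[0.554, -0.301, 0.003], [0.601, -0.256, 0.023]]
cap_green 0.71 [349. 281.  20.  18.] [ 0.573 -0.21   0.017] [[0.559, -0.224, 0.007], [0.592, -0.19, 0.02]]
cap_green 0.65 [322. 195. 182.  93.] [0.712 0.012 0.042] [[0.517, -0.102, -0.0], [0.856, 0.188, 0.088]]
cap_green 0.26 [366. 292.  82.  69.] [ 0.582 -0.244  0.009] [[0.516, -0.316, 0.001], [0.637, -0.176, 0.027]]
milk_bottle 0.87 [245. 141.  32.  72.] [0.598 0.28  0.1  ] [[0.574, 0.267, 0.008], [0.636, 0.313, 0.197]]
glass_jar 0.61 [296. 168.  26.  33.] [0.703 0.178 0.047] [[0.684, 0.165, 0.001], [0.796, 0.283, 0.077]]
0.8 [-4.21087034e-01 -3.11321796e+00  1.17084455e-05]
```

```bash
cat > fit.py <<'E'
from h import *
def fit_rect(P, zlo, zhi, roi):
    m=(P[:,2]>zlo)&(P[:,2]<zhi)&(P[:,0]>roi[0])&(P[:,0]<roi[1])&(P[:,1]>roi[2])&(P[:,1]<roi[3])
    Q=P[m,:2].astype(np.float32)
    return Q, cv2.minAreaRect(Q)
E
python3 - <<'E'
from fit import *
ims=[]
A=[]
for c in ["scene","side"]:
    s=dict(np.load(f"{c}.npz")); P=world(s,np.ones((420,560),bool)); A.append(P)
    for n,z,roi in [("socket",(.037,.048),(.45,.56,-.13,-.01)),("step",(.037,.048),(.56,.69,-.12,.08)),("box",(.08,.092),(.6,.95,-.2,.3)),("tray",(.02,.031),(.49,.67,-.34,-.15))]:
        Q,r=fit_rect(P,*z,roi); print(c,n,len(Q),np.round(r[0],4),np.round(r[1],4),round(r[2],1))
    ims.append(s["image"])
    # mat: dark grey, z~0
    u=cv2.cvtColor(s["image"],cv2.COLOR_RGB2HSV)
# canvas: crops
a=cv2.resize(ims[0][80:340,140:460],None,fx=2.4,fy=2.3)
cv2.imwrite("pics/a.png",a[:,:,::-1]); 
cv2.imwrite("pics/b.png",cv2.resize(ims[1][80:420,140:460],(560,595))[:,:,::-1])
E
```

```text
scene socket 564 [ 0.5054 -0.0693] [0.073  0.0802] 3.5
scene step 362 [ 0.668  -0.0624] [0.0413 0.0788] 3.3
scene box 5740 [0.7656 0.107 ] [0.1954 0.4292] 14.2
scene tray 341 [ 0.578  -0.2446] [0.1073 0.1354] 16.6
side socket 835 [ 0.5024 -0.071 ] [0.0708 0.0811] 1.3
side step 442 [ 0.6666 -0.0646] [0.0468 0.0807] 0.5
side box 2955 [0.7606 0.0986] [0.2048 0.4209] 17.5
side tray 704 [ 0.578  -0.2438] [0.1041 0.1316] 16.4
```

View pics/a.png

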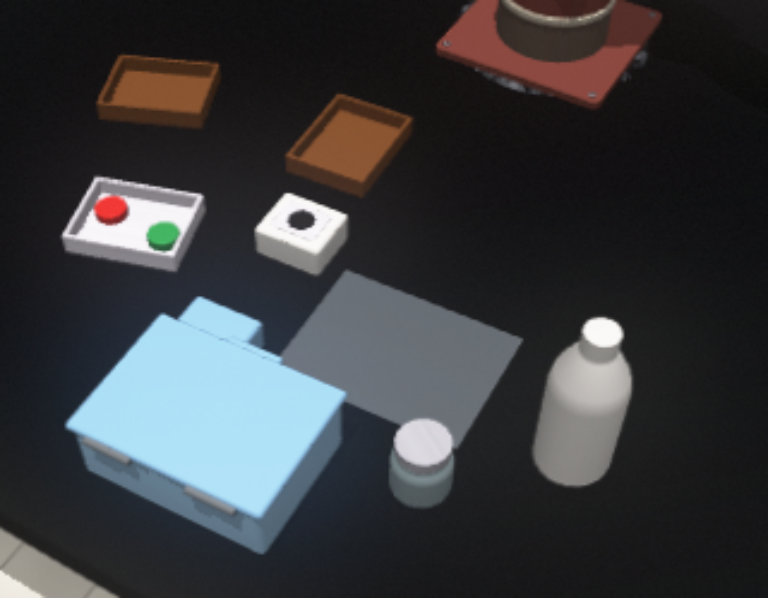

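View pics/b.png

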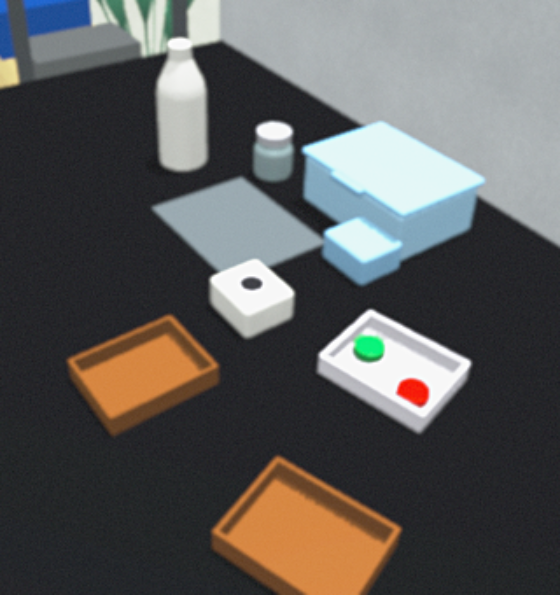

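Run:
```python
from fit import *
for c in ["scene","side"]:
    s=dict(np.load(f"{c}.npz")); P=world(s,np.ones((420,560),bool)); I=s["image"][s["depth"]>0].astype(int)
    Q,r=fit_rect(P,.08,.092,(.6,.95,-.15,.165) if 0 else (.6,.95,-.15,.19)); 
    k=np.hypot(P[:,0]-.725,P[:,1]-.2)>.045
    Q,r=fit_rect(P[k],.08,.092,(.6,.95,-.15,.25)); print(c,"box",np.round(r[0],4),np.round(r[1],4),round(r[2],1))
    m=(abs(P[:,2])<.012)&(I.min(1)>60)&(np.ptp(I,axis=1)<50)&(P[:,0]>.42)&(P[:,0]<.72)&(P[:,1]>-.04)&(P[:,1]<.27)
    M=np.zeros((400,400),np.uint8); ij=((P[m,:2]-[.35,-.1])/.001).astype(int); M[ij[:,1],ij[:,0]]=255
    M=cv2.morphologyEx(cv2.morphologyEx(M,cv2.MORPH_CLOSE,np.ones((7,7))),cv2.MORPH_OPEN,np.ones((13,13)))
    n,l,st,_=cv2.connectedComponentsWithStats(M); L=1+np.argmax(st[1:,4]); v,u=np.nonzero(l==L)
    r=cv2.minAreaRect(np.c_[u,v].astype(np.float32)); print("mat",m.sum(),np.array(r[0])*.001+[.35,-.1],r[1],r[2])
    # face edges: socket right edge & step left edge vs y
    for n,roi,p in [("socket",(.45,.56,-.1,-.04),97),("step",(.58,.69,-.09,-.04),3)]:
        Q,_=fit_rect(P,.037,.048,roi)
        print(n,[ (round(y,3),round(float(np.percentile(Q[abs(Q[:,1]-y)<.008,0],p)),4)) for y in np.arange(roi[2]+.005,roi[3],.012)])
```

```text
scene box [0.788  0.0107] [0.1726 0.2102] 2.8
mat 4275 [0.58570795 0.09714989] (161.04855346679688, 210.8073272705078) 2.675426721572876
socket [(np.float64(-0.095), 0.5401), (np.float64(-0.083), 0.5386), (np.float64(-0.071), 0.5368), (np.float64(-0.059), 0.5385), (np.float64(-0.047), 0.5361)]
step [(np.float64(-0.085), 0.6513), (np.float64(-0.073), 0.6505), (np.float64(-0.061), 0.6504), (np.float64(-0.049), 0.6492)]
side box [0.7867 0.0115] [0.1744 0.2113] 2.2
mat 3356 [0.5867717  0.09880536] (167.82432556152344, 219.08055114746094) 1.7899105548858643
socket [(np.float64(-0.095), 0.5341), (np.float64(-0.083), 0.5335), (np.float64(-0.071), 0.5342), (np.float64(-0.059), 0.5314), (np.float64(-0.047), 0.5328)]
step [(np.float64(-0.085), 0.6476), (np.float64(-0.073), 0.6461), (np.float64(-0.061), 0.6468), (np.float64(-0.049), 0.6454)]
```

The two rust-brown trays (about pixels 205,119 and 286,142 in the scene view) are decoys. The pale grey aluminium tray at (195,178) holds both caps, and the two pictures plus both fits agree, with a size of about 0.104 × 0.133 m. The gap frame comes from four consistent fits (box, mat, step, socket): centre about (0.593, -0.067), yaw about 0.044 rad. In that frame the tray sits about 22 mm off line and 0.24 rad turned. First move: push its left side flush with the open fingers.

```bash
cat >> fit.py <<'E'
G=np.array([.5928,-.0668]); YAW=.0436
X=np.array([np.cos(YAW),np.sin(YAW)]); Y=np.array([-X[1],X[0]])
def W(u,v,z): return [*(G+u*X+v*Y),z]
def down(beta):
    f=(beta+np.pi/2)/2; return (np.pi*np.array([np.cos(f),np.sin(f),0])).tolist()
ALONG=down(YAW+np.pi/2); ACROSS=down(YAW); ACROSS2=down(YAW+np.pi)
def gap(p): d=np.array(p)[:2]-G; return np.round([d@X,d@Y],4)
def look(tag=None,cams=("scene","side")):
    for c in cams:
        s=optics.snapshot(c); P=world(s,np.ones((420,560),bool)); 
        rs=[r for r in cut_out(c,"tray")]
        if tag: save(s,f"{tag}_{c}")
        for r in rs:
            m=cv2.dilate(r["mask"].astype(np.uint8),np.ones((3,3)))>0
            Q=world(s,m); 
            if abs(gap(np.median(Q,0))[0])>.09: continue
            Q=Q[(Q[:,2]>.019)&(Q[:,2]<.031),:2].astype(np.float32)
            if len(Q)<20: continue
            q=cv2.minAreaRect(Q); a=q[2]; w,h=q[1]
            if w>h: a-=90
            a=(a-np.degrees(YAW)+90)%180-90
            print(c,"tray uv",gap(q[0]),"size",np.round(q[1],3),"relyaw deg",round(a,1),"score",round(r["score"],2))
    print("t",readout.read_clock(),"tcp",gap(readout.read_tcp_pos()),np.round(readout.read_tcp_pos(),4),"F",np.round(readout.read_ft_force(),1))
E
python3 - <<'E'
from fit import *
for n,o in [("along",ALONG),("along2",down(YAW-np.pi/2)),("across",ACROSS),("across2",ACROSS2)]:
    for p in [W(-.115,-.177,.32),W(-.115,-.177,.03),W(0,-.27,.03),W(0,.1,.03),W(0,.02,.2)]:
        q=planner.inverse_kinematics(p,o); print(n,np.round(p,3),None if q is None else np.round(q,2))
p=list(readout.read_tcp_pos()); p[2]=.33
bot.move_linear(p,vel=.25)
bot.movep(W(-.115,-.177,.30),ALONG)
bot.move_linear(W(-.115,-.177,.06),vel=.25)
look("c")
E
```

```text
along [ 0.486 -0.249  0.32 ] [ 0.53  0.1  -0.15  1.6   0.02  1.45  1.99]
along [ 0.486 -0.249  0.03 ] [-0.42  0.54  1.01  1.97 -0.57  0.94  2.49]
along [ 0.605 -0.337  0.03 ] [-0.14  0.76  0.86  1.59 -0.63  1.09  2.5 ]
along [0.588 0.033 0.03 ] [-0.66  0.49  0.66  1.86 -0.37  0.92  1.78]
along [ 0.592 -0.047  0.2  ] [-0.73  0.34  0.91  1.7  -0.28  1.24  1.86]
along2 [ 0.486 -0.249  0.32 ] [-0.72  0.16  1.26  1.64 -0.16  1.45 -0.97]
along2 [ 0.486 -0.249  0.03 ] [-0.43  0.54  1.02  1.97 -0.57  0.95 -0.65]
along2 [ 0.605 -0.337  0.03 ] [-0.08  0.71  0.75  1.59 -0.54  1.06 -0.7 ]
along2 [0.588 0.033 0.03 ] [-0.83  0.58  0.9   1.86 -0.55  0.97 -1.21]
along2 [ 0.592 -0.047  0.2  ] [-0.77  0.35  0.96  1.7  -0.31  1.25 -1.26]
across [ 0.486 -0.249  0.32 ] [-0.75  0.19  1.32  1.64 -0.18  1.45  0.63]
across [ 0.486 -0.249  0.03 ] [-0.43  0.54  1.02  1.97 -0.57  0.95  0.93]
across [ 0.605 -0.337  0.03 ] [-0.22  0.84  1.01  1.59 -0.76  1.15  1.02]
across [0.588 0.033 0.03 ] [-0.71  0.51  0.73  1.86 -0.42  0.93  0.25]
across [ 0.592 -0.047  0.2  ] [-0.76  0.35  0.95  1.7  -0.3   1.24  0.31]
across2 [ 0.486 -0.249  0.32 ] [-0.69  0.15  1.22  1.64 -0.14  1.45 -2.55]
across2 [ 0.486 -0.249  0.03 ] [-0.54  0.69  1.22  1.98 -0.77  1.04 -2.06]
across2 [ 0.605 -0.337  0.03 ] [-0.3   0.98  1.2   1.6  -0.95  1.25 -2.01]
across2 [0.588 0.033 0.03 ] [-1.01  0.79  1.21  1.87 -0.84  1.11 -2.56]
across2 [ 0.592 -0.047  0.2  ] [-0.97  0.6   1.37  1.71 -0.6   1.35 -2.58]
scene tray uv [-0.0214 -0.1761] size [0.106 0.136] relyaw deg 14.1 score 0.69
side tray uv [-0.0228 -0.1765] size [0.103 0.131] relyaw deg 14.2 score 0.84
t 5.85 tcp [-0.1143 -0.1774] [ 0.4863 -0.249   0.0612] F [-0.2 -0.4  0.1]
```

Run:
```python
from fit import *
bot.move_linear(W(-.115,-.177,.031),vel=.1)
for u in (-.09,-.078,-.064):
    bot.move_linear(W(u,-.177,.031),vel=.04); print(u,np.round(readout.read_ft_force(),1))
look("d")
a,b=[cv2.imread(f"pics/d_{c}.png") for c in("scene","side")]
cv2.imwrite("pics/d.png",np.hstack([cv2.resize(a[110:290,130:330],(400,360)),cv2.resize(b[180:360,270:470],(400,360))]))
```

```text
-0.09 [-0.9  0.  -0.6]
-0.078 [ 0.3  0.1 -0.3]
-0.064 [-0.2  0.4 -1. ]
scene tray uv [-0.0028 -0.1877] size [0.111 0.138] relyaw deg 0.4 score 0.82
side tray uv [-0.0237 -0.2043] size [0.1   0.158] relyaw deg 32.2 score 0.66
t 8.2167 tcp [-0.0641 -0.1771] [ 0.5365 -0.2466  0.0311] F [-0.5  0.3 -0.1]
```

View pics/d.png

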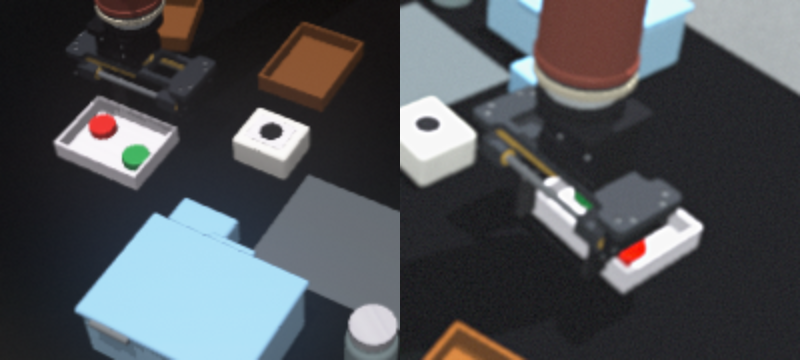

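The picture shows the tray now lying about parallel to the socket block, with both caps in it. I'll retract, measure it unobstructed and move behind it.

Run:
```python
from fit import *
bot.move_linear(W(-.085,-.177,.031),vel=.1)
bot.move_linear(W(-.085,-.177,.11),vel=.25)
bot.movep(W(-.0,-.30,.11),ACROSS)
look("e")
```

```text
scene tray uv [-0.0007 -0.1874] size [0.104 0.138] relyaw deg 0.0 score 0.82
side tray uv [-0.001  -0.1864] size [0.103 0.132] relyaw deg 0.2 score 0.74
t 10.475 tcp [-1.000e-04 -2.997e-01] [ 0.6058 -0.3663  0.1101] F [ 0.2 -1.1 -0.6]
```

Run:
```python
from fit import *
bot.move_linear(W(-.0008,-.30,.031),vel=.15)
bot.move_linear(W(-.0008,-.255,.031),vel=.06)
bot.move_linear(W(-.0004,-.165,.031),vel=.06)
look("f")
a,b=[cv2.imread(f"pics/f_{c}.png") for c in("scene","side")]
cv2.imwrite("pics/f.png",np.hstack([cv2.resize(a[110:290,130:330],(400,360)),cv2.resize(b[180:360,270:470],(400,360))]))
```

```text
scene tray uv [-0.001  -0.0897] size [0.108 0.135] relyaw deg 2.2 score 0.94
scene tray uv [-0.07    0.0172] size [0.056 0.103] relyaw deg 42.0 score 0.19
side tray uv [ 0.0018 -0.0884] size [0.116 0.145] relyaw deg 3.0 score 0.57
t 13.9 tcp [-0.0004 -0.1652] [ 0.5996 -0.2318  0.031 ] F [-0.3  0.7  0.5]
```

View pics/f.png

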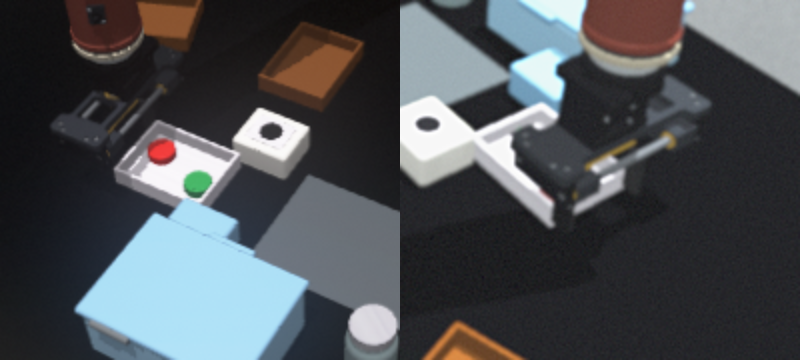

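Run:
```python
from fit import *
for v in np.arange(-.150,-.0619,.011):
    bot.move_linear(W(-.0004,v,.031),vel=.05); f=readout.read_ft_force(); print(round(v,3),np.round(f,1),end=" ")
    if np.hypot(*f[:2])>9: print("STOP"); break
print(); look("g")
```

```text
-0.15 [0.1 0.2 0.7] -0.139 [ 0.6 -1.  -1. ] -0.128 [ 0.6  0.3 -0.4] -0.117 [ 0.3 -0.7 -0.3] -0.106 [-0.5  0.2 -0.3] -0.095 [-0.6 -0.1 -0.4] -0.084 [-0.1 -0.7  0.7] -0.073 [-0.2  0.1 -0.1] -0.062 [ 1.1 -0.   0.2] 
scene tray uv [0.004  0.0117] size [0.116 0.139] relyaw deg 0.5 score 0.78
side tray uv [-0.0049  0.0085] size [0.116 0.151] relyaw deg 5.0 score 0.83
t 17.4833 tcp [-0.0004 -0.062 ] [ 0.5951 -0.1288  0.031 ] F [-0.7  0.5  0.8]
```

Run:
```python
from fit import *
bot.move_linear(W(0,-.09,.031),vel=.1)
eoat.close_gripper(10); print("width",readout.read_width())
for v in np.r_[-.068,np.arange(-.055,.031,.0105)]:
    bot.move_linear(W(0,v,.031),vel=.05); f=readout.read_ft_force(); print(round(v,3),np.round(f,1),end=" ")
    if np.hypot(*f[:2])>9: print("STOP"); break
print(); look("i")
a,b=[cv2.imread(f"pics/i_{c}.png") for c in("scene","side")]
cv2.imwrite("pics/i.png",np.hstack([cv2.resize(a[130:310,200:400],(400,360)),cv2.resize(b[140:320,220:420],(400,360))]))
```

```text
width 0.0005441745060810159
-0.068 [-0.1  1.2  0.6] -0.055 [-0.5  1.   1.1] -0.044 [ 0.6 -0.   0.4] -0.034 [ 0.4  1.  -0.7] -0.023 [0.6 0.5 0.2] -0.013 [-0.3  0.8  0. ] -0.002 [-0.6  0.4  0.1] 0.008 [-0.1 -0.1 -0.3] 0.019 [ 0.9  0.5 -0.4] 0.029 [-0.5  0.3  0.1] 
scene tray uv [0.0048 0.1044] size [0.105 0.136] relyaw deg 0.3 score 0.76
side tray uv [-0.0216  0.0886] size [0.085 0.16 ] relyaw deg 35.0 score 0.55
t 23.5083 tcp [0.     0.0289] [ 0.5915 -0.0379  0.031 ] F [ 0.3  0.5 -0.2]
```

View pics/i.png

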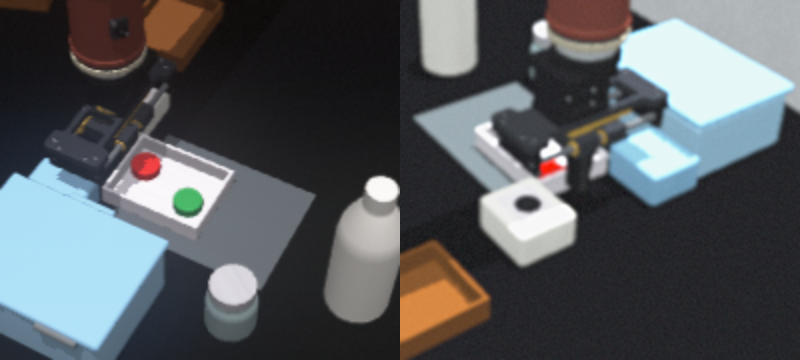

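The tray is coming out of the gap straight, caps inside, bottle and jar untouched. One more push puts it on the mat, then I retreat and check.

Run:
```python
from fit import *
for v in (.045,.06,.075,.089):
    bot.move_linear(W(0,v,.031),vel=.04); print(np.round(readout.read_ft_force(),1),end=" ")
bot.move_linear(W(0,.06,.031),vel=.08)
bot.move_linear(W(0,.04,.20),vel=.2)
look("j")
for l in ["milk_bottle","glass_jar","cap_red","cap_green"]:
    for r in cut_out("scene",l)[:1]: print(l,np.round(r["box"]),round(r["score"],2))
a,b=[cv2.imread(f"pics/j_{c}.png") for c in("scene","side")]
cv2.imwrite("pics/j.png",np.hstack([cv2.resize(a[130:310,220:420],(400,360)),cv2.resize(b[110:290,200:400],(400,360))]))
```

```text
[ 0.6 -0.1  0.6] [-0.5 -0.2  0. ] [-0.1  1.3 -0.4] [-0.8 -0.3  0.1] scene tray uv [0.0048 0.1659] size [0.107 0.132] relyaw deg 0.4 score 0.82
side tray uv [0.0039 0.1671] size [0.104 0.134] relyaw deg 0.3 score 0.87
t 27.3167 tcp [-0.0006  0.0402] [ 0.5905 -0.0267  0.1987] F [0.9 0.5 0.6]
milk_bottle [382. 254.  42.  73.] 0.9
glass_jar [316. 282.  25.  40.] 0.87
cap_red [294. 224.  12.  14.] 0.5
cap_green [315. 240.  16.  17.] 0.58
```

View pics/j.png

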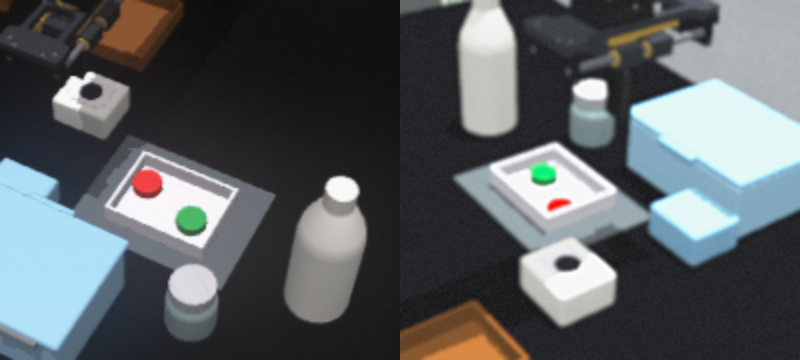

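Everything looks right. The jar's detected box shifted by 4 px, so I'll compare it against the first picture before handing in.

Run:
```python
from fit import *
a,b=cv2.imread("pics/scene.png"),cv2.imread("pics/j_scene.png")
for n,(y,x,h,w) in {"jar":(262,300,48,36),"bottle":(214,358,80,46)}.items():
    r=cv2.matchTemplate(b[y-10:y+h+10,x-10:x+w+10],a[y:y+h,x:x+w],cv2.TM_CCOEFF_NORMED); print(n,np.array(cv2.minMaxLoc(r)[3])-10,r.max())
order.job_done()
```

```text
jar [0 0] 0.9996479
bottle [0 0] 0.99950886
the job is handed in; nothing more can be done
```

The job is handed in, and by my last checks the tray lies on the mat with both caps in it. The hand-in call gives no verdict, so I can't confirm the official result.

**What I did:**
1. I straightened and centred the tray by pushing its left side with the open fingers.
2. I pushed it into the gap with the open fingers on its rear wall.
3. I closed the fingers to push it the rest of the way onto the mat.

I then raised the arm clear, at about 27 s of the 64 s allowed.

**Last checks:**

| Check | Result |
|---|---|
| Tray across the mat | about 4–5 mm off centre (32 mm allowed) |
| Tray along the mat | 1–2 mm off centre (42 mm allowed) |
| Tray turned | under 1° (0.35 rad, about 20°, allowed) |
| Tray in the gap on the way | about 10 mm past its middle (25 mm allowed) |
| Wrist force while pushing | about 1 N at each stop, within sensor noise |

- **Caps:** both are visible in the tray in the final pictures from the scene and side cameras.
- **Bottle and jar:** the jar's detected box had shifted by 4 px. Matching the picture against the first one showed no movement for either, so I put the shift down to detector noise.
- **Readings that disagreed:** the side camera gave wrong tray angles (32–35°) twice while the gripper blocked its view. Unobstructed, the two cameras agreed to about 1 mm.

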